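# Oil the sharpening stone and fetch it out of its box

### The arm

A 7-joint arm with a two-finger parallel gripper is mounted at the origin on the work surface. World frame = base frame: x ahead of the robot, y to its left, z up, the work surface at z = 0. Lengths are in m, angles in rad, forces in N, time in s.
With the tool pointing down it reaches from about 0.4 to 0.85 m from the base axis. Payload 6.9 kg.
Tool frame: the origin (TCP) lies midway between the tips of the shut fingers; the grasp point (between the pads) lies behind it (ctrl.pinch_z is the z of the grasp point in the tool frame, in m); z points along the fingers, y is the direction in which the jaws open and shut (so a half turn about z gives the same grasp; the last joint's range is limited). The gripper opens to 85 mm and grips with 20 to 120 N. Pads are 22 mm wide; open, the fingers measure 114 mm over their backs; the gripper's body (76 mm by 85 mm) begins 54 mm behind the grasp point. The pads swing forward as they close: fully open they stand 13 mm farther back than shut.
Start: joints at [-1.042, 0.507, -0.238, 1.5, 0.126, 1.149, -0.155], TCP at [0.256, 0.57, 0.194] pointing down, gripper open.
Joint ranges: [-3.08, 3.08], [-0.24, 2.05], [-1.43, 1.35], [0, 2.5], [-1.52, 4.66], [0.17, 1.96], [-2.89, 2.89]. Speed limits (rad/s): [2.39, 2.39, 3.14, 3.14, 3.14, 3.14, 3.14].

### API

Orientations are given as a unit quaternion [w, x, y, z].
In Python, from station import ctrl, get_state, vision, ticket, models gives the robot as it stands. Calls block until the motion is done:
- ctrl.movep(position, orientation): joint-space move of the TCP to a pose.
- ctrl.movel(position, frame=None, max_speed=0.15): straight line of the TCP; frame=None keeps the orientation; max_speed is the mean speed in m/s.
- ctrl.set_joints(angles): joint-space move.
- ctrl.ungrasp() and ctrl.close_gripper(force=None): open the fingers fully, or close them until they stop; force is the grip in N (None keeps the last).
- ctrl.pause(seconds).
- ctrl.ik(position, orientation): joint angles nearest the present ones, or None.
- get_state(): the state.
- vision.grab_frame(name): name is "scene" or "top" or "wrist"; returns (picture, depth): 384x512x3 uint8, blue, green, red; 384x512 float32, m along the optical axis (not along the pixel's ray), 0 where there is no reading.
- vision.camera_info(name): a dict with "mtx" (3x3 intrinsics, pixels), "R" (3x3) and "t" (3): a world point X has camera coordinates R X + t; the wrist camera has in their place "hand_eye" (4x4, takes a point from camera to tool coordinates, whose origin is the TCP and whose axes are the flange's). Camera axes: x right, y down, z forward; pixel columns grow to the right and rows downward; lengths in m; the calibration is good to about 2 mm. A picture is of the moment at which its call begins: read the wrist's pose just before it. camera_info takes no time and is no camera call.
A pose or a line that the arm cannot do raises ctrl.Unreachable and nothing moves.
- ticket.close_job(): hands the job in, once; it reports no verdict.
Trained networks look in the newest picture that a camera, given by its name, has taken for a name from the list of things; names that differ only in an ending like _2 or _b are one class to them, and where a whole thing is asked for, a point or a joint stands for the part that bears it (a point fixed in the world has none). Each returns a list of dicts, best first, with "p" (0 to 1); they miss things now and then, are a little off and sometimes report something else, mostly with a low value. They report only what shows in the picture. A call takes as long as a camera call. They do not tell look-alikes from the thing itself.
- models.recognise(camera, target): "point" ([column, row] in pixels, amid what is visible of it).
- models.masks_of(camera, target): "mask" (384x512 bool, what is visible of it) and "point" ([column, row] in pixels, amid what is visible of it).
The state is a dict: "time": time; "qpos": joint angles; "qd": joint speeds; "tau": joint torques, N m; "tcp_pos": TCP position; "eef_rot": TCP orientation; "contact_force": force on the tool from outside, world axes, zero at the start; "wrist_torque": the same for the moment, N m; "width": finger opening in m.
Only numpy, scipy, OpenCV 4.12 (cv2) and the standard library are available. Lean on these libraries where they do the work, as an engineer would, in place of code of your own. Each camera call takes 0.05 s, during which the arm holds its last target. There are 200 camera calls.

### The job

Give the long sharpening stone in the wooden box a squirt of oil: press the white sprung cap of the spray can fully down and let it spring back up. Then take the stone out through the box's mouth, which is shorter than the stone, by tilting it so that one end comes out first, and finish while still holding it in the gripper, at rest above the box with all of it a hand's breadth (10 cm) clear of the box. Leave the can's cap up and the things lying around where they are.

Things in the scene. Friction and masses are not known exactly. Their poses are not given: they have to be found in the camera images.
- box: Low wooden box, fixed to the table, open only at the mouth in its top. Origin on the table below the centre of the mouth; x across the box, y along it, z up. Inner floor at z = 6 mm; inside x from -74 to +74 mm, y from -225 to +135 mm; walls 6 mm thick; top at z = 60 mm. Boards 4 mm thick (z = 56 to 60) cover both ends; the mouth between them is 148 mm in x, 200 mm in y (-100 to +100).
- deep_edge (a point): Middle of the mouth's -y edge, on top of the deep end board, which reaches 125 mm from here to the inner end wall. The stone has room to slide along the floor under this board until its +y end stands in the mouth; then raise that end by about 12 degrees (at most 15 at first) and draw the stone out towards +y, tilting it more as it comes.
- shallow_edge (a point): Middle of the mouth's +y edge, on top of the shallow end board, which reaches 35 mm from here to the inner end wall.
- stone: Sharpening stone set in a dark wooden holder: one loose straight bar 290 mm long (y), 30 mm wide (x), 20 mm high (z), 0.2 to 0.45 kg, its centre of mass in the middle. The grey stone face, 160 mm long, is in the middle of its top. It lies flat on the box's inner floor, along the box to within 0.03 rad, with its ends under the boards. Origin: centre of the underside.
- stone_a (a point): Centre of the stone holder's end face at its +y end (half-way up, 10 mm above the underside).
- stone_b (a point): Centre of the stone holder's end face at its -y end (half-way up).
- can: Grey spray can, 56 mm in diameter, standing upright in a dark round foot (74 mm across) fixed to the table just beyond the far (+x) side of the box. Origin: centre of the foot's underside; shoulder at z = 128 mm; z up; its nozzle points to its -x.
- nozzle_top (a point): Centre of the flat top of the can's white cap (30 mm in diameter, 22 mm high); 157 mm above the table when up.
- nozzle (a joint): How far the cap is pressed down: 0 = up, 0.006 m = fully down. Sprung: about 3 N starts it, 6 N takes it fully down; it springs back by itself.
- tackle_case: Bystander: flat clear tackle case with a white lid, 92 x 132 x 36 mm. Origin: centre of the underside.
- jar: Bystander: small glass jar with a steel lid, 60 mm in diameter, 75 mm high. Origin: centre of the underside.
- screwdriver: Bystander: screwdriver 190 mm long, lying on the table past the box's +y end. Origin: underside, axis along x.
Not all that is in view belongs to the job. What is meant by the can is not orange, pink or red, and is the larger of those in its own colour.

How it is judged:
On the way, in this order (a step that is already met when the one before it is completed fails the run):
1. the can's cap is pressed fully down (at least 4.5 mm of its 6 mm) (value of joint nozzle above 0.0045 m), for 0.05 s.
2. the cap has sprung back up (within 1.5 mm) (value of joint nozzle below 0.0015 m), for 0.1 s.
3. one end of the stone is out through the mouth (10 mm above the box's top) while the other is still inside (((height (world z) of stone_a above 0.07 m and height (world z) of stone_b below 0.05 m) or (height (world z) of stone_b above 0.07 m and height (world z) of stone_a below 0.05 m))), for 0.05 s.
At the end, for the whole second after the job is handed in: The stone is held by the fingers and by nothing else, at rest (under 30 mm/s), both its ends at least 80 mm above the box's top (140 mm above the table), its middle within 250 mm of the mouth's centre seen from above; the can's cap is up (within 1.5 mm) (height (world z) of each of stone_a, stone_b above 0.14 m and horizontal distance between stone and box below 0.25 m and contact force between stone and the fingers above 1 N and contact force between stone and box below 0.2 N and contact force between stone and can below 0.2 N and linear speed of stone below 0.03 m/s and value of joint nozzle below 0.0015 m); the arm keeps its last pose, push and grip.
It fails at once if a bystander (case, jar or screwdriver) is moved more than 30 mm (distance of any of tackle_case, jar, screwdriver from where it was at the start of the episode above 0.03 m).
It also fails if it takes over 48 s, if anything falls off the work surface, if the arm or the gripper's body presses on something with over 40 N, if the wrist force passes 120 N, or if a joint passes its speed limit or range.

## Working session

There is one attempt and no reset: what is moved stays moved. The work goes in short steps, each a Python script; the robot and the scene stay as the last script left them, time stands still between calls to the robot, and variables do not carry over. Pictures are saved under pics/ and viewed, about 8 in all and at most 12, crops included, and the job is handed in when it is done.

```bash
ls; mkdir -p pics
cat > h.py <<'E'
import numpy as np, cv2
from station import ctrl, get_state, vision, ticket, models
from scipy.spatial.transform import Rotation as Rn
def world(cam,uv,d=None,z=None):
    i=vision.camera_info(cam);K=np.array(i['mtx']);R=np.array(i['R']);t=np.array(i['t'])
    uv=np.atleast_2d(uv).astype(float)
    r=np.c_[uv,np.ones(len(uv))]@np.linalg.inv(K).T
    if d is not None: return (r*np.atleast_1d(d)[:,None]-t)@R
    c=-R.T@t; w=r@R
    return c+w*((z-c[2])/w[:,2])[:,None]
E
python3 - <<'E'
from h import *
for c in ('scene','top'):
    p,d=vision.grab_frame(c); cv2.imwrite(f'pics/{c}0.png',p); np.save(f'{c}d.npy',d)
    for n in ('can','stone','box','nozzle_top','jar','tackle_case','screwdriver'):
        for r in models.masks_of(c,n)[:4]:
            v,u=np.nonzero(r['mask']); k=d[v,u]>0
            w=world(c,np.c_[u,v][k],d[v,u][k])
            print(c,n,round(r['p'],2),np.round(r['point']),'med',np.median(w,0).round(3),'lo',np.percentile(w,2,0).round(3),'hi',np.percentile(w,98,0).round(3))
s=get_state();print(s['time'],s['tcp_pos'],s['eef_rot'],ctrl.pinch_z)
E
```

```text
pics
scene can 0.96 [299. 160.] med [0.603 0.219 0.085] lo [0.567 0.205 0.007] hi [0.626 0.251 0.158]
scene can 0.93 [277. 276.] med [ 0.725 -0.046  0.07 ] lo [ 0.696 -0.061  0.001] hi [ 0.743 -0.006  0.122]
scene can 0.72 [308. 241.] med [0.724 0.062 0.059] lo [0.695 0.049 0.   ] hi [0.742 0.091 0.112]
scene can 0.71 [259. 326.] med [ 0.756 -0.149  0.111] lo [ 0.72  -0.169  0.01 ] hi [ 0.778 -0.114  0.158]
scene stone 0.78 [193. 221.] med [ 0.481 -0.021  0.026] lo [ 0.458 -0.112  0.009] hi [0.495 0.084 0.029]
scene box 0.89 [162. 247.] med [ 0.471 -0.125  0.058] lo [ 0.384 -0.258  0.003] hi [0.554 0.105 0.062]
scene nozzle_top 0.77 [303. 131.] med [0.596 0.229 0.156] lo [0.58  0.221 0.138] hi [0.608 0.248 0.159]
scene nozzle_top 0.71 [232. 226.] med [ 0.619 -0.052  0.156] lo [ 0.602 -0.062  0.142] hi [ 0.631 -0.038  0.159]
scene nozzle_top 0.61 [158. 243.] med [ 0.471 -0.127  0.058] lo [ 0.384 -0.258  0.004] hi [0.554 0.104 0.062]
scene nozzle_top 0.55 [262. 308.] med [ 0.748 -0.139  0.157] lo [ 0.73  -0.15   0.139] hi [ 0.76  -0.123  0.159]
scene tackle_case 0.92 [182. 338.] med [ 
[... 1373 characters left out ...]
 0.591  0.101 -0.   ] hi [0.642 0.154 0.077]
top tackle_case 0.7 [302. 254.] med [ 0.456 -0.087  0.057] lo [ 0.384 -0.251  0.001] hi [0.545 0.107 0.062]
top tackle_case 0.57 [363. 186.] med [ 0.623 -0.224  0.035] lo [ 0.577 -0.291  0.004] hi [ 0.672 -0.16   0.039]
top tackle_case 0.51 [296. 174.] med [ 0.614 -0.046  0.155] lo [ 0.601 -0.061  0.115] hi [ 0.639 -0.033  0.159]
top tackle_case 0.2 [281. 242.] med [ 0.475 -0.027  0.025] lo [ 0.455 -0.128  0.004] hi [0.494 0.07  0.029]
top screwdriver 0.57 [192. 277.] med [0.4   0.172 0.022] lo [0.357 0.159 0.012] hi [0.472 0.184 0.027]
0.8 [0.25645803 0.56992557 0.19417614] [-5.99219130e-06  2.09849302e-01  9.77733742e-01 -2.86230922e-05] -0.0187
```

```bash
python3 -c "
import cv2
a=cv2.imread('pics/scene0.png');b=cv2.imread('pics/top0.png')
cv2.imwrite('pics/sc1.png',cv2.resize(a[90:384,80:420],None,fx=2,fy=2,interpolation=cv2.INTER_CUBIC))
cv2.imwrite('pics/tp1.png',cv2.resize(b[80:350,130:450],None,fx=2.2,fy=2.2,interpolation=cv2.INTER_CUBIC))"
```

```text
(no output)
```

View pics/sc1.png

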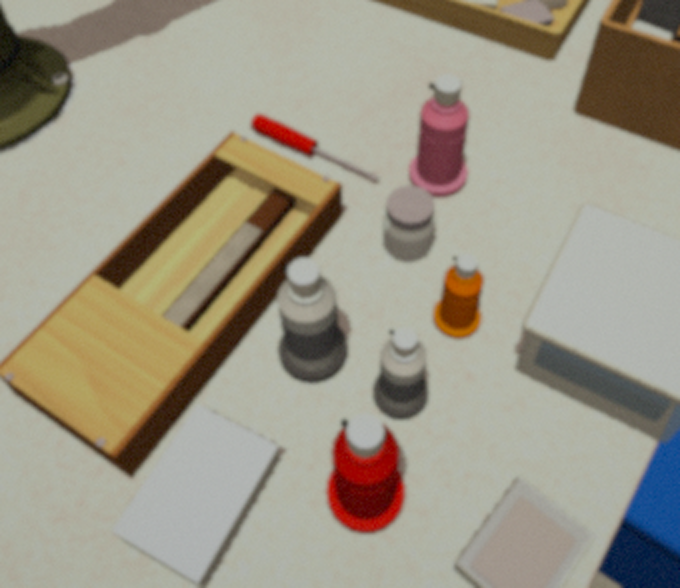

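View pics/tp1.png

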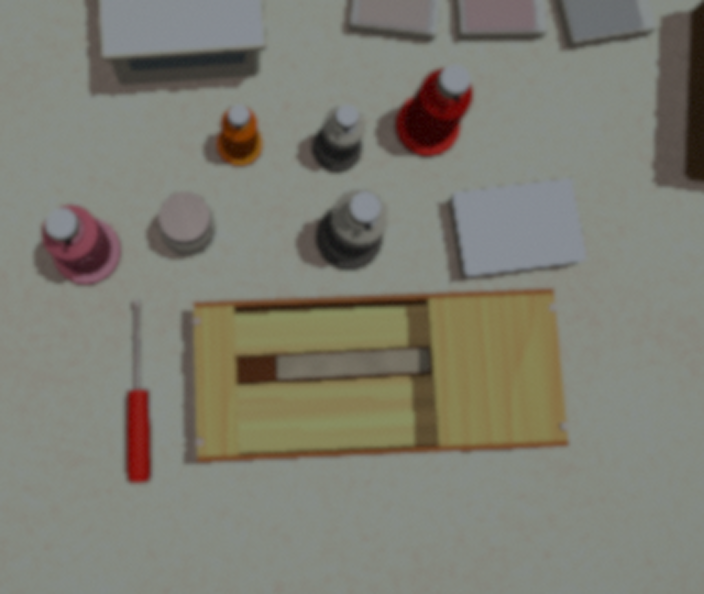

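Candidates in the top view are two grey, one red, one orange and one pink. The grey ones are at top px (295,174) and (286,132). In both enlarged crops the one at (295,174) is grey and clearly larger: its cap is at z=0.157 against 0.122 for the other, and it stands right beside the box's far side. That is the can. The stone lies along the box, with about 35 mm of its dark +y part visible.

Next I fit the box, stone and cap poses.

Run:
```python
from h import *
for c in ('scene','top'):
    p=cv2.imread(f'pics/{c}0.png'); d=np.load(f'{c}d.npy'); v,u=np.nonzero(d>0)
    w=world(c,np.c_[u,v],d[v,u]); 
    k=(abs(w[:,0]-.614)<.035)&(abs(w[:,1]+.047)<.035)&(w[:,2]>.152); q=w[k]
    print(c,'cap',k.sum(),q.mean(0).round(4),cv2.minEnclosingCircle(q[:,:2].astype(np.float32)))
    k=(w[:,2]>.053)&(w[:,2]<.066)&(w[:,0]>.36)&(w[:,0]<.57)&(w[:,1]>-.30)&(w[:,1]<.14)
    print(' box',cv2.minAreaRect(w[k][:,:2].astype(np.float32)), np.percentile(w[k],[1,99],0).round(4).tolist())
    for s,n in ((w[k&(w[:,1]<-.13)],'deep'),(w[k&(w[:,1]>.07)],'shal')): print('  ',n,np.percentile(s,[1,50,99],0).round(4).tolist())
    # stone: height 20..32mm inside the mouth
    k=(w[:,2]>.019)&(w[:,2]<.034)&(w[:,0]>.43)&(w[:,0]<.52)&(w[:,1]>-.12)&(w[:,1]<.075)
    q=w[k]; g=cv2.cvtColor(p,cv2.COLOR_BGR2LAB)[v[k],u[k]].astype(int)
    f=np.polyfit(q[:,1],q[:,0],1); print(' stone x=%.4f*y+%.4f'%tuple(f), np.percentile(q,[1,99],0).round(4).tolist(), cv2.minAreaRect(q[:,:2].astype(np.float32)))
    for y in np.arange(-.11,.085,.006):
        m=abs(q[:,1]-y)<.003
        if m.any(): print('   %.3f'%y, np.median(g[m],0).astype(int), end='')
    print()
```

```text
scene cap 196 [ 0.6171 -0.0493  0.1565] ((0.6140536665916443, -0.04922834038734436), 0.01716853491961956)
 box ((0.4656735062599182, -0.07352261245250702), (0.1640346497297287, 0.3739849328994751), 2.997129201889038) [[0.3829, -0.2591, 0.0542], [0.5533, 0.1094, 0.0626]]
   deep [[0.3935, -0.2598, 0.0552], [0.4777, -0.1995, 0.06], [0.5537, -0.1319, 0.0626]]
   shal [[0.3783, 0.0705, 0.056], [0.4645, 0.091, 0.0599], [0.5362, 0.114, 0.0628]]
 stone x=-0.0724*y+0.4756 [[0.4572, -0.115, 0.0201], [0.4955, 0.0722, 0.0295]] ((0.47566938400268555, -0.02135492116212845), (0.03186437860131264, 0.1930299699306488), 4.034811496734619)
   -0.110 [150 128 141]   -0.104 [151 128 141]   -0.098 [152 128 141]   -0.092 [151 128 140]   -0.086 [150 128 140]   -0.080 [147 128 140]   -0.074 [145 128 140]   -0.068 [144 128 140]   -0.062 [147 128 140]   -0.056 [150 128 140]   -0.050 [149 128 140]   -0.044 [148 128 140]   -0.038 [151 128 140]   -0.032 [152 128 140]   -0.026 [152 128 140]   -0.020 [149 128 140]   -0.014 [147 128 140]   -0.008 [148 128 140]   -0.002 [152 128 140]   0.004 [150 128 140]   0.010 [1
[... 889 characters left out ...]
  -0.110 [118 128 136]   -0.104 [116 128 136]   -0.098 [118 128 136]   -0.092 [119 128 136]   -0.086 [117 128 136]   -0.080 [114 128 136]   -0.074 [112 128 136]   -0.068 [112 128 136]   -0.062 [112 128 136]   -0.056 [114 128 136]   -0.050 [115 128 136]   -0.044 [116 128 136]   -0.038 [117 128 136]   -0.032 [118 128 136]   -0.026 [119 128 136]   -0.020 [115 128 136]   -0.014 [115 128 136]   -0.008 [114 128 136]   -0.002 [115 128 136]   0.004 [116 128 136]   0.010 [116 128 136]   0.016 [112 128 136]   0.022 [110 128 136]   0.028 [ 89 130 137]   0.034 [ 48 138 144]   0.040 [ 46 140 145]   0.046 [ 46 139 145]   0.052 [ 45 139 145]   0.058 [ 45 139 145]   0.064 [ 46 139 145]   0.070 [ 63 134 148]
```

```bash
cat >> h.py <<'E'
O=np.array([.4631,-.0281]); PSI=.057
def rot(th=0,psi=PSI):   # tool x along the stone (+y end up by th), tool y across
    Bz=Rn.from_euler('z',psi).as_matrix(); c,s=np.cos(th),np.sin(th)
    q=Rn.from_matrix(Bz@np.array([[0,1,0],[c,0,s],[s,0,-c]])).as_quat(); return q[[3,0,1,2]]
def bx(x,y,z):
    c,s=np.cos(PSI),np.sin(PSI); return np.array([O[0]+c*x-s*y,O[1]+s*x+c*y,z])
E
python3 - <<'E'
from h import *
s=get_state()
ctrl.movel(s['tcp_pos']+[0.05,-.05,.09],max_speed=.25)
ctrl.close_gripper(30)
ctrl.movep([.614,-.048,.23],rot())
print(get_state()['time'],get_state()['qpos'].round(2) if hasattr(get_state()['qpos'],'round') else get_state()['qpos'])
ctrl.movel([.614,-.048,.163],max_speed=.1)
f0=np.array(get_state()['contact_force'])
z=.158
while z>.146:
    ctrl.movel([.614,-.048,z],max_speed=.04)
    s=get_state(); f=np.array(s['contact_force'])-f0
    print(round(z,4),s['tcp_pos'].round(4),f.round(1))
    if f[2]>9: break
    z-=.0015
ctrl.pause(.15)
p,d=vision.grab_frame('scene'); cv2.imwrite('pics/press.png',cv2.resize(p[150:300,150:350],None,fx=3,fy=3))
ctrl.movel([.614,-.048,.20],max_speed=.1)
ctrl.pause(.2);s=get_state(); print(s['time'],s['width'],s['contact_force'])
E
```

```text
4.4833 [-0.15  0.48  0.3   1.47 -0.15  1.21  0.23]
0.158 [ 0.614  -0.048   0.1581] [ 0.4  0.2 -0.3]
0.1565 [ 0.614  -0.0479  0.1565] [ 0.3 -0.4  0. ]
0.155 [ 0.614  -0.048   0.1549] [ 0.2 -0.1  0.1]
0.1535 [ 0.6139 -0.048   0.1534] [ 0.4  0.3 -0. ]
0.152 [ 0.6139 -0.048   0.1519] [ 0.5  1.  -0.4]
0.1505 [ 0.6139 -0.048   0.1504] [ 0.9  0.3 -0.3]
0.149 [ 0.6139 -0.048   0.1489] [ 0.7  0.3 -0.7]
0.1475 [ 0.6139 -0.048   0.1474] [0.3 0.  0.1]
8.4 -5.9718935941402295e-05 [ 0.53112672  0.92286644 -0.73226295]
```

View pics/press.png

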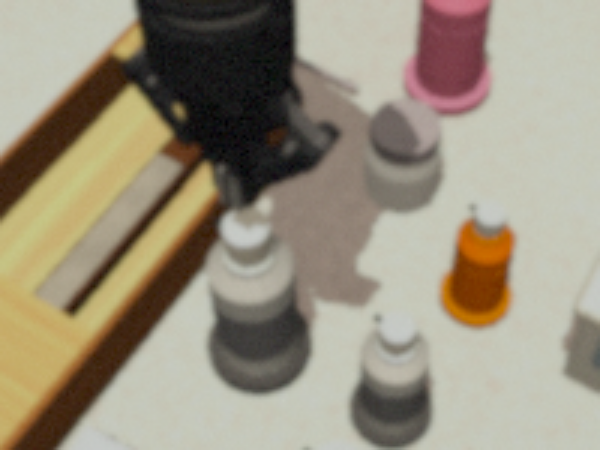

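Run:
```python
from h import *
s=get_state()
def proj(c,X):
    i=vision.camera_info(c); q=np.array(i['R'])@X+i['t']; q=np.array(i['mtx'])@q; return (q[:2]/q[2]).round(1)
for c in('scene','top'):
    print(c,'tcp now',proj(c,s['tcp_pos']),'tcp press',proj(c,np.array([.614,-.048,.1474])),'captop',proj(c,np.array([.614,-.048,.157])), 'cam pos',(-np.array(vision.camera_info(c)['R']).T@vision.camera_info(c)['t']).round(2))
print(s['tcp_pos'].round(4),s['eef_rot'].round(3),rot().round(3))
out=[]
for c in('scene','wrist'):
    p,d=vision.grab_frame(c)
    if c=='scene':
        a=p[120:300,150:350].copy(); v,u=np.nonzero(d>0); w=world(c,np.c_[u,v],d[v,u])
        for lo,hi in((.13,.165),(.165,.21),(.21,.24),(.24,.3)):
            q=w[(w[:,2]>lo)&(w[:,2]<hi)&(abs(w[:,0]-.614)<.1)&(abs(w[:,1]+.048)<.1)]
            print(lo,len(q),q.min(0).round(3),q.max(0).round(3),np.median(q,0).round(3)) if len(q) else 0
    else: a=p
    out.append(cv2.resize(a,(400,360 if c=='scene' else 300)))
out[1]=cv2.copyMakeBorder(out[1],0,60,0,0,0)
cv2.imwrite('pics/chk.png',np.hstack(out))
```

```text
scene tcp now [228.1 210.4] tcp press [230.4 227.1] captop [230.  224.2] cam pos [ 0.87 -0.31  0.72]
top tcp now [298.6 169.6] tcp press [295.5 175. ] captop [296. 174.] cam pos [0.41 0.06 1.05]
[ 0.6136 -0.0479  0.1992] [-0.001  0.687  0.727 -0.   ] [0.    0.687 0.727 0.   ]
0.13 273 [ 0.596 -0.063  0.13 ] [ 0.631 -0.035  0.159] [ 0.619 -0.052  0.156]
0.21 5 [ 0.621 -0.056  0.237] [ 0.622 -0.051  0.24 ] [ 0.621 -0.053  0.238]
0.24 551 [ 0.573 -0.063  0.241] [ 0.655 -0.035  0.3  ] [ 0.622 -0.057  0.285]
```

View pics/chk.png

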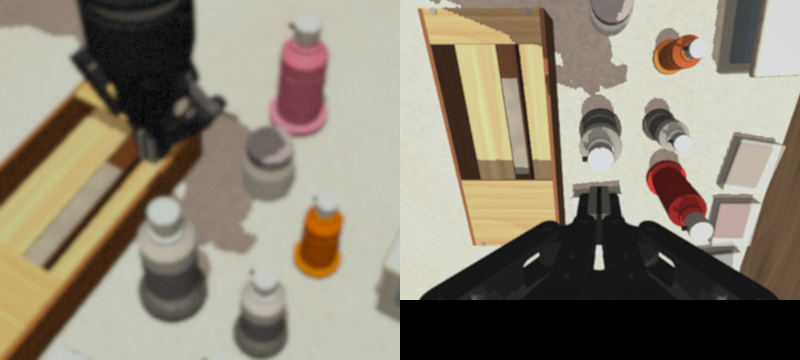

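The shut fingertips show about 30–40 mm above the reported TCP: the scene depth gives z≈0.238 while the TCP reads 0.199. I'll check this with the wrist camera, then find the offset by touch on the cap with a force guard.

Run:
```python
from h import *
i=vision.camera_info('wrist'); H=np.array(i['hand_eye']); K=np.array(i['mtx'])
q=np.linalg.inv(H)@[0,0,0,1]; uv=K@q[:3]; print('tcp px',uv[:2]/uv[2],'depth',q[2])
p,d=vision.grab_frame('wrist'); g=p.max(2)
v,u=np.nonzero((d>0)&(d<.25)); z=d[v,u]
P=np.c_[(np.c_[u,v,np.ones(len(u))]@np.linalg.inv(K).T)*z[:,None],np.ones(len(u))]@H.T
k=(abs(P[:,0])<.03)&(abs(P[:,1])<.02)&(abs(P[:,2])<.06); Q=P[k]
for a in np.arange(-.06,.06,.01):
    m=(Q[:,2]>=a)&(Q[:,2]<a+.01)
    if m.any(): print(round(a,2),m.sum(),Q[m].min(0)[:3].round(3),Q[m].max(0)[:3].round(3))
print(u.min() if len(u) else 0, v.min() if len(v) else 0)
s=get_state(); print(s['width'],s['time'])
```

```text
tcp px [255.00580876 226.66640884] depth 0.1952014871476301
-0.06 546 [ 0.006 -0.014 -0.06 ] [ 0.013  0.013 -0.05 ]
-0.05 403 [ 0.007 -0.014 -0.05 ] [ 0.012  0.013 -0.04 ]
-0.04 31 [ 0.011 -0.007 -0.04 ] [ 0.012  0.006 -0.038]
0.04 907 [-0.015 -0.019  0.043] [0.015 0.016 0.05 ]
0.05 140 [-0.005 -0.019  0.05 ] [0.015 0.016 0.06 ]
24 0
4.222972907928962e-06 8.55
```

The wrist depth agrees: the real tips are at tool z ≈ −38 mm and centred laterally. I'll use that tip offset and press again under force control.

Run:
```python
from h import *
ctrl.movel([.614,-.048,.124],max_speed=.12); ctrl.pause(.1)
f0=np.array(get_state()['contact_force'])
z=.121
while z>.105:
    ctrl.movel([.614,-.048,z],max_speed=.04)
    s=get_state(); f=np.array(s['contact_force'])-f0
    print(round(z,4),s['tcp_pos'].round(4),f.round(1))
    if np.linalg.norm(f)>9: break
    z-=.0012
ctrl.pause(.15)
p,d=vision.grab_frame('scene'); cv2.imwrite('pics/press2.png',cv2.resize(p[150:300,150:350],None,fx=2.5,fy=2.5))
ctrl.movel([.614,-.048,.16],max_speed=.12)
ctrl.pause(.2);s=get_state(); print(s['time'],s['contact_force'])
```

```text
0.121 [ 0.614  -0.048   0.1211] [ 0.2  0.2 -0.1]
0.1198 [ 0.6142 -0.048   0.1201] [0.7 0.4 1.9]
0.1186 [ 0.6142 -0.048   0.1188] [-0.1  0.5  3.6]
0.1174 [ 0.6142 -0.0481  0.1175] [0.6 1.5 4.5]
0.1162 [ 0.6142 -0.048   0.1163] [0.4 1.2 4.1]
0.115 [ 0.6142 -0.048   0.1152] [0.9 0.2 4.5]
0.1138 [ 0.6142 -0.048   0.1141] [0.  0.5 5.9]
0.1126 [ 0.6143 -0.048   0.114 ] [-3.4 -0.1 13.4]
12.375 [-0.41841459  0.76756715 -0.03540242]
```

View pics/press2.png

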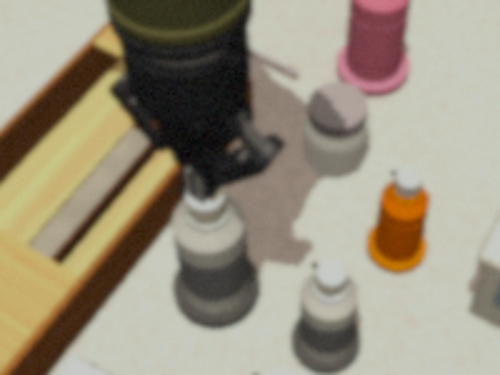

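The press picture shows the fingertips squarely on the grey can's cap, around (205,195) in the crop. The cap travelled about 6 mm to the stop, then was released. Next I grasp the stone and slide it under the deep board.

```bash
cat >> h.py <<'E'
TIP=np.array([0,0,-.037])
def go(T,th=0,psi=PSI,v=.1):   # real fingertip point T (world)
    q=rot(th,psi); R=Rn.from_quat(q[[1,2,3,0]])
    ctrl.movel(np.asarray(T)-R.apply(TIP),q,max_speed=v)
E
python3 - <<'E'
from h import *
ctrl.ungrasp()
go(bx(.008,.012,.197),psi=.072,v=.2)
go(bx(.008,.012,.05),psi=.072,v=.15); f0=np.array(get_state()['contact_force'])
go(bx(.008,.012,.009),psi=.072,v=.06)
s=get_state(); print(s['time'],s['tcp_pos'].round(4),(s['contact_force']-f0).round(1),s['width'])
ctrl.close_gripper(90)
s=get_state(); print(s['time'],s['tcp_pos'].round(4),(s['contact_force']-f0).round(1),s['width'])
if .022<s['width']<.036:
    go(bx(.008,.012,.0105),v=.03)
    go(bx(.008,-.036,.0105),v=.06)
    s=get_state(); print(s['time'],s['tcp_pos'].round(4),(s['contact_force']-f0).round(1),s['width'])
p,d=vision.grab_frame('top'); cv2.imwrite('pics/grip.png',cv2.resize(p[170:330,190:390],None,fx=3,fy=3))
p,d=vision.grab_frame('scene'); cv2.imwrite('pics/grip_s.png',cv2.resize(p[150:330,80:300],None,fx=3,fy=3))
E
```

```text
16.0083 [ 0.4705 -0.0158 -0.028 ] [ 0.1 -0.3 -0.5] 0.08522763067885636
16.5667 [ 0.4713 -0.0156 -0.0272] [-0.5 -0.6  8.5] 0.02784051065663309
17.7667 [ 0.4731 -0.0632 -0.0265] [ 1.1 -0.3 -3.1] 0.0279065747522792
```

View pics/grip.png

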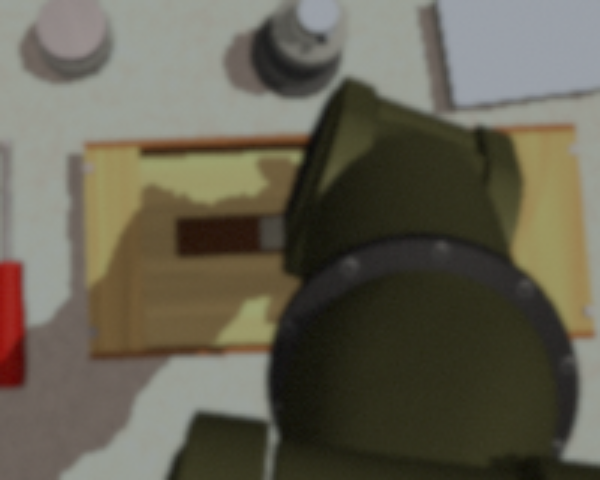

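The stone moved with the gripper. Its +y end now stands in the mouth at crop (177,237), clear of the shallow edge at (140,…). I'll compute that end's position and start tilting.

```bash
cat >> h.py <<'E'
def inbox(w):
    d=np.asarray(w)[:2]-O; c,s=np.cos(PSI),np.sin(PSI); return np.array([c*d[0]+s*d[1],-s*d[0]+c*d[1]])
def bar(yb,zb,deg,a,h,x=.008,v=.06):  # lower -y corner at (yb,zb), tip a along the bar, h above its underside
    t=np.radians(deg);c,s=np.cos(t),np.sin(t)
    go(bx(x,yb+a*c-h*s,zb+a*s+h*c),th=t,v=v)
E
python3 - <<'E'
from h import *
e=inbox(world('top',[190+177/3,170+237/3],z=.026)[0]); print('end',e.round(4))
yb=e[1]-.290; a=-.036-yb; h=.0025; print('yb',yb,'a',a)
open('g.txt','w').write(f'{yb} {a} {h}')
f0=np.array(get_state()['contact_force'])
if -.224<yb<-.205:
    for dg in (4,8,12):
        bar(yb,.0085,dg,a,h,v=.05); s=get_state(); print(dg,s['time'],(s['contact_force']-f0).round(1),s['width'])
p,d=vision.grab_frame('scene'); cv2.imwrite('pics/tilt.png',cv2.resize(p[150:330,80:300],None,fx=3,fy=3))
E
```

```text
end [0.0062 0.0722]
yb -0.21783786072078443 a 0.18183786072078442
4 18.2833 [0.1 0.6 0.7] 0.028000588716140598
8 18.6917 [-0.5  0.8 -0.4] 0.02779054489782859
12 19.1 [0.  0.5 1. ] 0.027756503196116677
```

View pics/tilt.png

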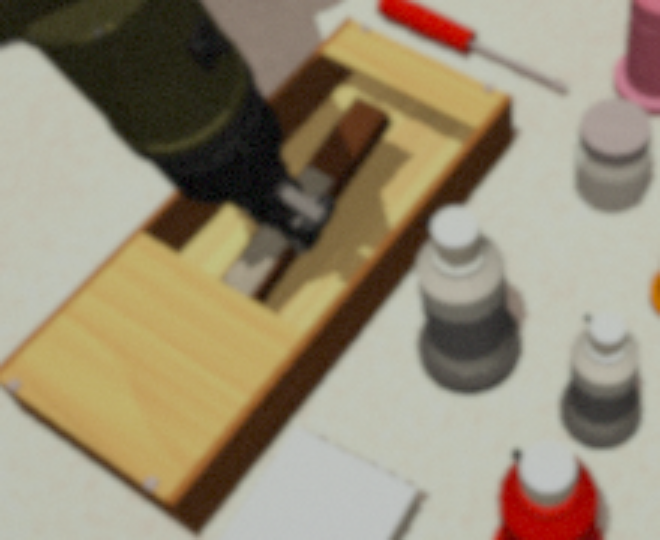

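The stone is tilted in the grip with its +y end, at crop (370,110), raised clear. I'll verify the angle from depth, then draw it out with force checks.

```bash
cat > draw.py <<'E'
from h import *
yb,a,h=map(float,open('g.txt').read().split())
def slope(ylo,yhi):
    p,d=vision.grab_frame('scene'); v,u=np.nonzero(d>0); w=world('scene',np.c_[u,v],d[v,u])
    dd=w[:,:2]-O; c,s=np.cos(PSI),np.sin(PSI); X=c*dd[:,0]+s*dd[:,1]; Y=-s*dd[:,0]+c*dd[:,1]
    k=(abs(X-.007)<.011)&(Y>ylo)&(Y<yhi)&(w[:,2]>.03)&(w[:,2]<.2)
    Y,Z=Y[k],w[k,2]
    for _ in range(3):
        f=np.polyfit(Y,Z,1); r=abs(Z-np.polyval(f,Y))<.005; Y,Z=Y[r],Z[r]
    f=np.polyfit(Y,Z,1); print('deg',np.degrees(np.arctan(f[0])).round(1),'z(0)',f[1].round(4),'ymax',Y.max().round(3),'n',len(Y))
E
python3 - <<'E'
from draw import *
slope(.0,.10)
print('expected z top at y=0', .0085-yb*np.tan(np.radians(12))+.02/np.cos(np.radians(12)))
f0=np.array(get_state()['contact_force'])
for y,dg in ((-.205,12.5),(-.19,13.3),(-.175,14.5),(-.16,16)):
    bar(y,.0085,dg,a,h,v=.06); s=get_state(); f=s['contact_force']-f0; print(y,dg,round(s['time'],2),f.round(1),s['width'].round(4))
    if np.linalg.norm(f)>10: break
slope(.03,.15)
print('exp z0',.0085-y*np.tan(np.radians(dg))+.02/np.cos(np.radians(dg)))
E
```

```text
deg 11.6 z(0) 0.0734 ymax 0.064 n 238
expected z top at y=0 0.07524967857366369Traceback (most recent call last):
  File "<stdin>", line 6, in <module>
AttributeError: 'float' object has no attribute 'round'
```

Run:
```python
from draw import *
f0=0
for y,dg in ((-.19,13.3),(-.175,14.5),(-.16,16)):
    bar(y,.0085,dg,a,h,v=.06); s=get_state(); f=np.array(s['contact_force'])-f0; print(y,dg,round(s['time'],2),f.round(1),round(s['width'],4))
    if np.linalg.norm(f)>14: break
slope(.03,.15)
print('exp z0',.0085-y*np.tan(np.radians(dg))+.02/np.cos(np.radians(dg)))
```

```text
-0.19 13.3 19.97 [ 0.7  0.  -2.2] 0.0277
-0.175 14.5 20.38 [ 1.1 -0.5 -3.3] 0.0279
-0.16 16 20.78 [-0.1 -0.2 -2.5] 0.0275
deg 11.4 z(0) 0.0793 ymax 0.077 n 97
exp z0 0.07518525043864131
```

Run:
```python
from draw import *
p,d=vision.grab_frame('scene'); cv2.imwrite('pics/mid.png',cv2.resize(p[130:330,80:300],None,fx=3,fy=3))
i=vision.camera_info('scene')
t=np.radians(16);c,s=np.cos(t),np.sin(t)
for x in(-.015,.015):
    X=bx(.008+x,-.16+.29*c-.02*s,.0085+.29*s+.02*c); q=np.array(i['mtx'])@(np.array(i['R'])@X+i['t']); q=q/q[2]; print('exp top end corner in crop',(q[0]-80)*3,(q[1]-130)*3)
```

```text
exp top end corner in crop 391.7064022531268 90.58202780303941
exp top end corner in crop 424.3714370267007 106.26529162519896
```

View pics/mid.png

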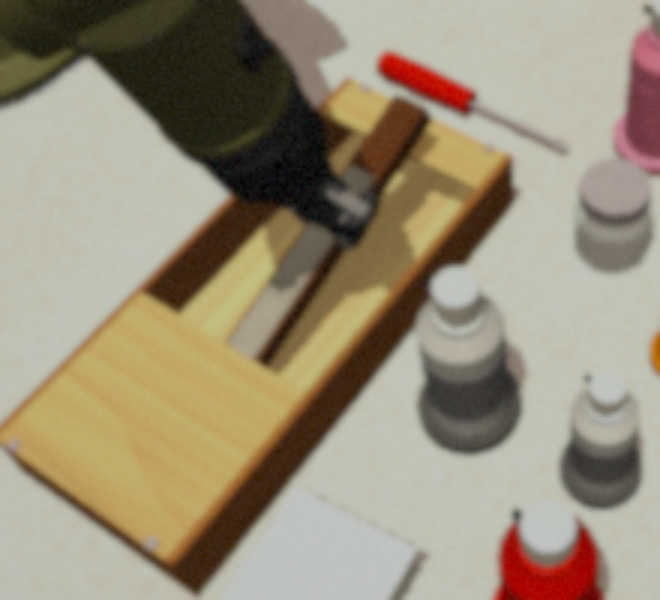

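The end's corners are at (395,98) and (427,113), about 2 px (~6 mm) lower than modelled. That means a slight droop of about 1°, well inside the margins. The end already stands over the shallow board, so I continue drawing it out.

Run:
```python
from draw import *
for y,dg,zb in ((-.145,19,.0095),(-.125,23,.012),(-.105,27,.015),(-.085,29,.02),(-.07,30,.03)):
    bar(y,zb,dg,a,h,v=.07); s=get_state(); f=np.array(s['contact_force']); print(y,dg,round(s['time'],2),f.round(1),round(s['width'],4))
    if np.linalg.norm(f)>16: break
p,d=vision.grab_frame('scene'); cv2.imwrite('pics/out.png',cv2.resize(p[80:330,80:330],None,fx=2.4,fy=2.4))
```

```text
-0.145 19 21.28 [-0.9 -0.3 -2.2] 0.0279
-0.125 23 21.77 [-0.1  0.4 -2.4] 0.0276
-0.105 27 22.24 [-0.2 -0.1 -2.5] 0.0277
-0.085 29 22.69 [-0.   0.4 -2.5] 0.0279
-0.07 30 23.12 [-1.1  0.5 -2.4] 0.0276
```

View pics/out.png

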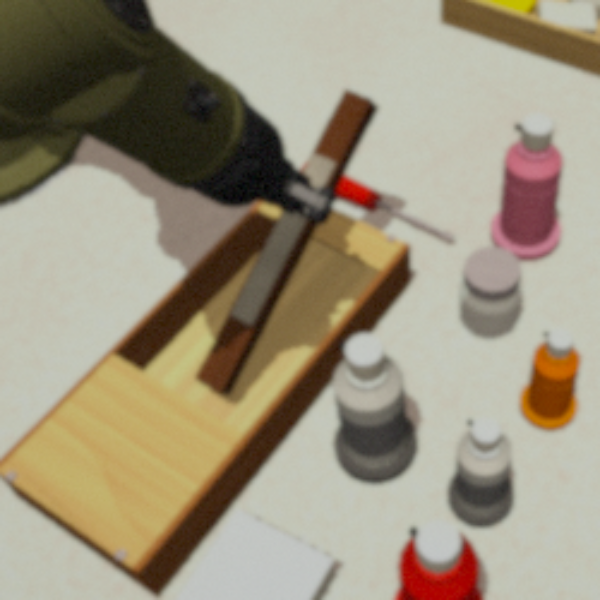

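The stone's -y end, at (215,385), is now clear of the deep board and hangs free in the mouth. I lift straight up, level it and check.

Run:
```python
from draw import *
bar(-.07,.12,30,a,h,v=.08); bar(-.07,.20,30,a,h,v=.12); bar(-.09,.225,5,a,h,v=.08)
ctrl.pause(.5); s=get_state(); print(round(s['time'],2),s['tcp_pos'].round(3),np.array(s['contact_force']).round(1),s['width'],np.abs(s['qd']).max())
p,d=vision.grab_frame('scene'); cv2.imwrite('pics/final.png',cv2.resize(p,(768,576)))
for n in('stone','nozzle_top'):
  for r in models.masks_of('scene',n)[:2]:
    v,u=np.nonzero(r['mask']&(d>0)); w=world('scene',np.c_[u,v],d[v,u]); print(n,r['p'],np.percentile(w,[2,50,98],0).round(3).tolist())
```

```text
26.6 [0.466 0.066 0.207] [ 0.5 -0.1 -2.9] 0.027533439975821885 0.0037775456616880947
stone 0.71 [[0.456, -0.117, 0.231], [0.478, -0.026, 0.249], [0.492, 0.162, 0.268]]
nozzle_top 0.72 [[0.704, -0.046, 0.105], [0.719, -0.037, 0.12], [0.729, -0.024, 0.123]]
nozzle_top 0.58 [[0.729, -0.15, 0.14], [0.748, -0.139, 0.156], [0.76, -0.123, 0.159]]
```

View pics/final.png

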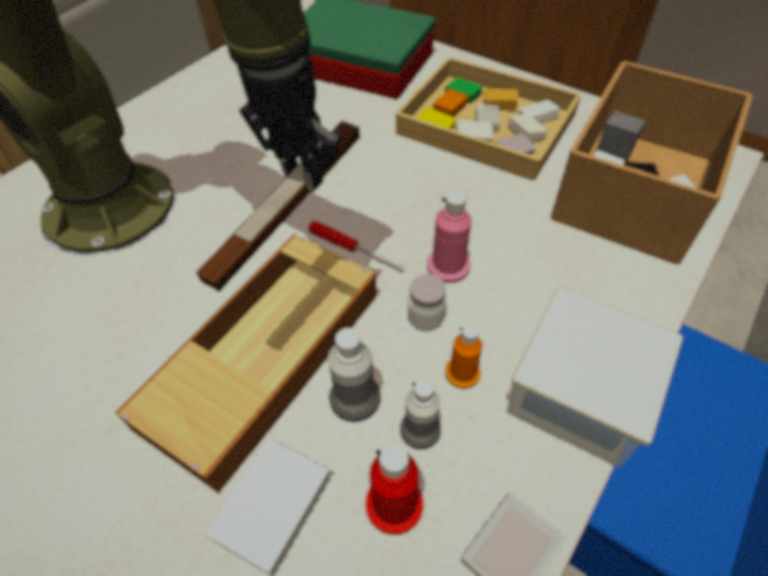

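The stone runs from (210,275) to (350,130) in the picture and hangs level and at rest. Its visible points are between 0.23 and 0.27 m, more than 16 cm above the box's top. The bystanders have not moved and the cap at (347,342) is up. I'm handing the job in.

```bash
python3 -c "
from h import *
print(ticket.close_job())"
```

```text
the job is handed in; nothing more can be done
None
```

The job is handed in at about 27 s on the robot's clock, out of 48 s; no verdict was reported.

**Oil:** I pressed the cap of the larger grey can about 6 mm, to its stop (6 N rising to 13 N at the stop), and released it.

**Stone:** I gripped it at 90 N and slid it 48 mm under the deep board. I then raised its +y end about 12°, drew it out with increasing tilt up to 30°, lifted it and levelled it.

**Last checks:**
- **Stone:** it is held at a finger opening of 27.5 mm with the arm at rest. Its visible points are 0.23–0.27 m above the table, about 17 cm clear of the box.
- **Can's cap:** it looks up in the last picture. The network did not report it in that picture, so this is by eye only.
- **Bystanders:** they look undisturbed, also by eye only.

**What disagreed:**
- **Fingertips:** the real tips sit about 37 mm behind the reported TCP, in both camera depth and touch. My first press therefore stopped in the air above the cap; I corrected for the offset and pressed again.
- **Stone in the grip:** it sagged about 1° while being drawn out, and one depth-based tilt reading (11.4° against 16° commanded) was too sparse to trust. The picture showed enough clearance to continue.

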